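Lock the mirror's pivot pin with its R-clip

TASK

The pivot pin of the mirror bracket has crept out: push it fully home by its head. Then take the larger R-clip from the soap dish and push its straight leg down through the hole in the pin's tail, feeling for the hole without forcing it (at most 20 N), until the bow springs over the pin. Let go with the clip standing straight and the pin still home, and leave everything else where it is.

Things in the scene. Friction and masses are not known exactly. Their poses are not given: they have to be found in the camera images.
- pin (a joint): Flat-sided steel pivot pin of the mirror bracket, slides level along the bracket's y axis. Value in m: 0 = fully home (head against the bracket cheek), positive = backed out towards the head side (bracket +y); starts 16 to 26 mm out. Stays where it is left; about 6 N moves it.
- pin_head (a point): Centre of the outer face of the pin's round head (28 mm across, 8 mm thick); moves with the pin. Its y axis points outward along the pin, away from the bracket; push towards -y to drive the pin home. The pin axis is 100 mm above the ledge.
- pin_seat (a point): Point fixed to the bracket on the pin's axis, 7 mm outside the cheek away from the head (axes as bracket). With the pin home, its flat-topped tail (22 mm wide, top 7 mm above this point) runs through here with one upright 6.8 mm square hole on its centre line (x = 0), hand-drilled: its centre lies somewhere from 3 to 33 mm farther out (-y) from here; find it by feel or eye. The tail ends 12 mm past the hole.
- bracket: Dark steel clevis bracket fixed to the ledge: 90 x 75 mm foot, two cheeks 116 mm high with outer faces at y = +-18 mm, a round mirror on an arm towards +x. Origin under the middle of the foot, z up, y along the pin towards its head, x level across the pin. Pin axis 100 mm up. The pin may bear no more than 20 N from the clip.
- clip_grip (a point): Centre of the round double coil at the top of the larger R-clip (26 mm across in its x-z plane, 10 mm thick along y): grasp here, closing along y. 5 mm wire, 113 mm long, about 65 g. Starts upright in a hole of the soap dish, its leg 23.5 mm deep. Clip axes: z up along the leg, x from leg towards bow. The leg runs down at x = -6 mm.
- clip_tip (a point): Tip of the larger clip's leg, 100 mm below the coil centre, x = -6 mm from it; same axes. Last 9 mm taper to a 3 mm point. With the clip's x square to the pin (either way round), the bow meets the tail when the tip is about 20 to 26 mm below the pin axis, rides over its edge at some 5 to 15 N, then springs in round it; seated, the tip is about 52 mm below the axis.
- clip_bow (a joint): Sprung bow leg of the larger clip, rad: 0 = relaxed, positive = spread away from the straight leg (about 1 N m/rad with a slight preload). It spreads to about 0.15 while riding over the tail and returns below 0.05 when it has sprung over. The bow reaches 23.5 mm less far down than the leg.
- dish: White plastic soap dish fixed to the ledge, 130 x 85 x 30 mm with a low rim, drain slots, and two small square holes 72 mm apart in which the two clips stand. Origin under its centre.
- small_clip_grip (a point): Coil centre of the smaller R-clip (same shape, 87 mm long), standing in the other hole of the dish. Too small for this pin; leave it.
- cup: Green plastic cup, 72 mm across, 95 mm high, origin under its centre. Leave it.
- jar: Glass jar with a cap, 68 mm across, 85 mm high, origin under its centre. Leave it.
- clipper: Steel nail clipper, 60 x 13 x 13 mm, origin under its centre. Leave it.
- comb: Blue comb lying flat, 150 x 32 mm, origin under its centre. Leave it.
- soap: Bar of soap, 75 x 48 x 24 mm, origin under its centre. Leave it.
- shampoo: White plastic bottle, 52 mm across, 130 mm high, origin under its centre. Leave it.
Things that resemble listed ones, but are neither listed nor needed, are in the scene too. Leave any pink or red look-alike of the part that bears clip_grip alone.

How it is judged:
By the outcome, as a careful person would: the job done as asked, in the order asked, and still so for the second after the job is handed in, with the robot touching nothing.
It also fails if it takes over 72 s, if anything falls off the work surface, if the arm or the gripper's body presses on something with over 40 N, if the wrist force passes 120 N, or if a joint passes its speed limit or range.

ROBOT

A 7-joint arm with a two-finger parallel gripper is mounted at the origin on the work surface. World frame = base frame: x ahead of the robot, y to its left, z up, the work surface at z = 0. Lengths are in m, angles in rad, forces in N, time in s.
With the tool pointing down it reaches from about 0.4 to 0.875 m from the base axis. Payload 4.4 kg.
Tool frame: the origin (TCP) lies midway between the tips of the shut fingers; the grasp point (between the pads) lies 19 mm behind it; z points along the fingers, y is the direction in which the jaws open and shut (so a half turn about z gives the same grasp; the last joint's range is limited). The gripper opens to 85 mm and grips with 20 to 120 N. Pads are 22 mm wide; open, the fingers measure 114 mm over their backs; the gripper's body (76 mm by 85 mm) begins 54 mm behind the grasp point. The pads swing forward as they close: fully open they stand 13 mm farther back than shut.
Start: joints at [-1.407, 0.628, 0.038, 1.517, -0.027, 0.996, -0.02], TCP at [0.148, 0.633, 0.231] pointing down, gripper open.
Joint ranges: [-3.06, 3.06], [-0.37, 2.12], [-1.25, 1.32], [0.18, 2.47], [-1.1, 4.24], [0.23, 1.98], [-2.94, 2.94]. Speed limits (rad/s): [2.57, 2.57, 3.14, 3.14, 3.14, 3.14, 3.14].

INTERFACE

Orientations are given as a 3x3 rotation matrix whose columns are the frame's x, y, z axes.
In Python, from rig import robot gives the robot as it stands.
- The arm moves only by the shell command python3 -m crank 'ROWS' [OPENING]. ROWS is JSON, a list of rows, each an object of numbers: "tx", "ty", "tz": the shift along the tool's x, y, z in mm; "wx", "wy", "wz": the turn, a rotation vector about the tool's x, y, z in rad. A call has 1 to 12 rows; each row shifts and turns the pose as measured when the row begins, along the tool's axes as they then stand; what a row does not reach is not made up. A row lasts 1/8 s, in which the tool goes at most 62.5 mm and 10.7 degrees, less where a joint would pass 70% of its speed; a pose out of reach is approached as far as the arm can. A call is refused whole if a number of a shift passes 62.5 or a number of a turn 0.188, either way. A call with a gripper value outside its range is refused whole. OPENING is the closure, from 0 (fully open) to 1 (shut), set as the call begins (- or left out, the last holds). The fingers move at their own pace and stop on an object; the grip force is fixed at half the most. Time passes only in rows, so rows that do not move let the fingers close. It gives the time, the measured TCP pose, the force and the opening at its end, in the units of the state.
- robot.get_obs(): the state, without advancing time (a new reading comes with each control period).
- robot.camera(name): name is "scene" or "top" or "wrist"; returns a dict with "pixels" (480x640x3 uint8, blue, green, red), "camera_matrix" (3x3 intrinsics, pixels), "rvec" (rotation vector, rad) and "tvec" (3), from world to camera coordinates, as OpenCV has them; the wrist camera has in their place "mount" (4x4, takes a point from camera to tool coordinates, whose origin is the TCP and whose axes are the flange's). Camera axes: x right, y down, z forward; pixel columns grow to the right and rows downward; lengths in m; the calibration is good to about 2 mm. A picture is of the moment at which its call begins: read the wrist's pose just before it. There is no depth.
- robot.close_job(): hands the job in, once; it reports no verdict.
The state is a dict: "clock": time; "qpos": joint angles; "qvel": joint speeds; "tau": joint torques, N m; "tool_pos": TCP position; "orientation": TCP orientation; "force": force on the tool from outside, world axes, zero at the start; "wrist_torque": the same for the moment, N m; "width": finger opening in m.
Only numpy, scipy, OpenCV 4.12 (cv2) and the standard library are available. Lean on these libraries where they do the work, as an engineer would, in place of code of your own. Each camera call takes 0.05 s, during which the arm holds its last target. There are 200 camera calls.

## Working session

There is one attempt and no reset: what is moved stays moved. The work goes in short steps, Python scripts to look and compute and a shell command to move; the robot and the scene stay as the last step left them, time stands still between calls to the robot, and variables do not carry over. Pictures are saved under pics/ and viewed, about 8 in all and at most 12, crops included, and the job is handed in when it is done.

```bash
mkdir -p pics; ls
python3 - <<'E'
from rig import robot
import cv2,numpy as np,pickle
o=robot.get_obs(); print(o)
d={}
for n in("scene","top","wrist"):
    c=robot.camera(n); d[n]=c; cv2.imwrite(f"pics/a_{n}.png",c["pixels"])
    print(n,{k:np.round(v,4).tolist() for k,v in c.items() if k!="pixels"})
pickle.dump((o,d),open("a.pkl","wb"))
E
```

```text
pics
{'clock': 0.0, 'qpos': array([-1.40679405,  0.62930771,  0.03842568,  1.51839276, -0.02701731,
        0.99634228, -0.0199805 ]), 'qvel': array([-3.93129100e-04,  4.90682407e-04,  1.65625761e-04, -3.94130087e-04,
       -1.29268200e-03, -6.63902789e-04,  7.05858734e-05]), 'tau': array([-5.01389786e-04, -5.63403547e+01,  1.22601572e+00, -1.93440610e+01,
        1.09608166e-02,  1.06366063e-02, -8.04830592e-06]), 'tool_pos': array([0.14787029, 0.63228849, 0.2304058 ]), 'orientation': array([[-9.73716620e-01,  2.27762485e-01, -4.39994195e-04],
       [ 2.27762910e-01,  9.73714801e-01, -1.88216185e-03],
       [-2.56998616e-07, -1.93290663e-03, -9.99998132e-01]]), 'force': array([ 0.0790816 , -0.17224344,  0.37931273]), 'wrist_torque': array([-0.00575553, -0.00499938, -0.00052211]), 'width': 0.08580484656891905}
scene {'camera_matrix': [[476.7176, 0.0, 312.3471], [0.0, 476.7176, 238.6994], [0.0, 0.0, 1.0]], 'rvec': [2.405, 0.5603, -0.2204], 'tvec': [-0.4264, -0.1032, 1.1639]}
top {'camera_matrix': [[502.4166, 0.0, 322.7271], [0.0, 502.4166, 238.9157], [0.0, 0.0, 1.0]], 'rvec': [2.1349, -2.1996, 0.1043], 'tvec': [0.0266, 0.474, 1.1654]}
wrist {'camera_matrix': [[379.5385, 0.0, 316.5458], [0.0, 379.5385, 240.7608], [0.0, 0.0, 1.0]], 'mount': [[-0.0009, -0.9445, -0.3287, 0.0846], [1.0, -0.0007, -0.0008, 0.0007], [0.0005, -0.3287, 0.9445, -0.1422], [0.0, 0.0, 0.0, 1.0]]}
```

View pics/a_scene.png

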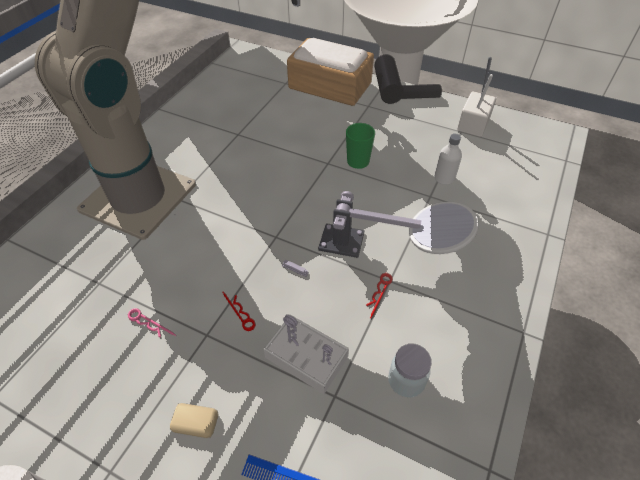

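View pics/a_top.png

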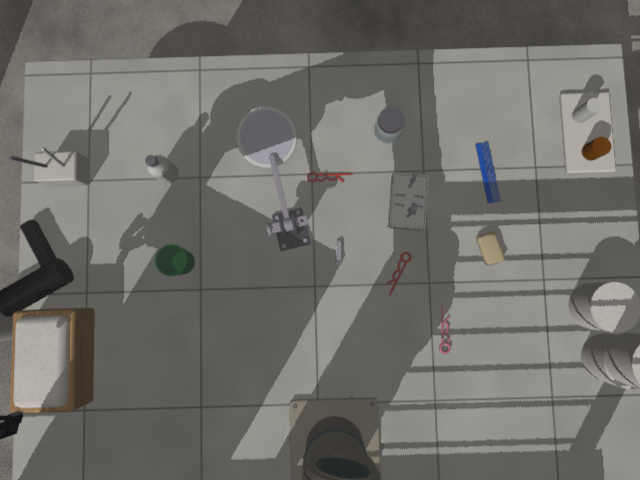

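```bash
cat > h.py <<'E'
import cv2,numpy as np,pickle
def wcam(c,o):
    T=np.eye(4);T[:3,:3]=o["orientation"];T[:3,3]=o["tool_pos"]
    return T@c["mount"]            # cam->world
def c2w(c,o=None):
    if "mount" in c: return wcam(c,o)
    R=cv2.Rodrigues(np.array(c["rvec"]))[0];T=np.eye(4);T[:3,:3]=R.T;T[:3,3]=-R.T@np.ravel(c["tvec"]);return T
def ray(c,uv,o=None):
    T=c2w(c,o);K=c["camera_matrix"];d=T[:3,:3]@np.linalg.inv(K)@[uv[0],uv[1],1];return T[:3,3],d/np.linalg.norm(d)
def onz(c,uv,z,o=None):
    p,d=ray(c,uv,o);return p+d*(z-p[2])/d[2]
def tri(rays):
    A=sum(np.eye(3)-np.outer(d,d) for p,d in rays);b=sum((np.eye(3)-np.outer(d,d))@p for p,d in rays)
    x=np.linalg.solve(A,b);return x,[np.linalg.norm((np.eye(3)-np.outer(d,d))@(x-p)) for p,d in rays]
def proj(c,P,o=None):
    q=np.linalg.inv(c2w(c,o))@np.append(P,1);q=c["camera_matrix"]@q[:3];return q[:2]/q[2]
E
python3 - <<'E'
from h import *
o,d=pickle.load(open("a.pkl","rb"))
for n in("scene","top"):
    print(n,proj(d[n],o["tool_pos"]),proj(d[n],np.zeros(3)),c2w(d[n])[:3,3])
print(onz(d["top"],(292,229),0),onz(d["top"],(409,201),.03),onz(d["top"],(267,137),.1))
s=d["scene"]["pixels"];t=d["top"]["pixels"]
def cr(im,x,y,w,h,k): return cv2.resize(im[y:y+h,x:x+w],None,fx=k,fy=k,interpolation=cv2.INTER_CUBIC)
a=np.hstack([cr(s,310,180,66,50,6),cr(t,255,195,66,50,6)])
b=np.hstack([cr(s,260,305,100,75,4)[:300,:396],cr(t,375,165,66,50,6)])
cv2.imwrite("pics/b.png",np.vstack([a,b]))
E
```

```text
scene [306.79598497   3.469669  ] [137.72120591 196.44711411] [ 0.75751004 -0.53399069  0.82957933]
top [  0.5489628  409.07919727] [334.20514073 443.27306812] [0.35488748 0.00873883 1.20732099]
[0.50340744 0.08618655 0.        ] [ 0.55815279 -0.19467523  0.03      ] [0.70245906 0.13144318 0.1       ]
```

View pics/b.png

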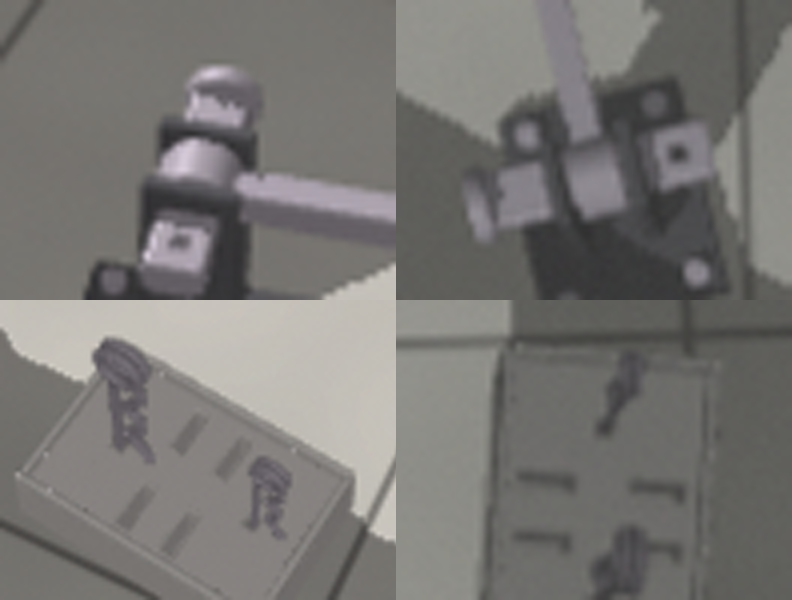

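Run:
```python
from h import *
o,d=pickle.load(open("a.pkl","rb"));s=d["scene"];t=d["top"]
S=lambda x,y:(310+(x-2.5)/6,180+(y-2.5)/6)
T=lambda x,y:(255+(x-396-2.5)/6,195+(y-2.5)/6)
D=lambda x,y:(260+(x-1.5)/4,305+(y-300-1.5)/4)
E=lambda x,y:(375+(x-396-2.5)/6,165+(y-300-2.5)/6)
for n,a,b in [("hole",S(178,242),T(680,154)),("head",S(230,85),T(476,207)),("coilL",D(122,364),E(630,545)),("coilS",D(270,480),E(630,365))]:
    print(n,tri([ray(s,a),ray(t,b)]))
print("hole z.107",onz(s,S(178,242),.107),onz(t,T(680,154),.107))
print("head z.1",onz(t,T(468,205),.1),onz(t,T(480,208),.1))
for i,p in enumerate([(505,340),(718,362)]):print("dish corner",onz(t,E(*p),.03))
for p in [(502,90),(655,103),(525,133),(697,270),(570,300)]:print("foot",onz(t,T(*p),.01))
```

```text
hole (array([0.50986449, 0.05739054, 0.1055606 ]), [np.float64(0.0007103460100724943), np.float64(0.0007103460100726502)])
head (array([0.49386943, 0.13394783, 0.10334974]), [np.float64(0.0020150857702317484), np.float64(0.0020150857702317423)])
coilL (array([ 0.53296731, -0.19109576,  0.11085933]), [np.float64(0.0013003912241854802), np.float64(0.001300391224185375)])
coilS (array([ 0.60683298, -0.19933759,  0.08252653]), [np.float64(0.0010287340729794774), np.float64(0.001028734072979493)])
hole z.107 [0.51091872 0.05666718 0.107     ] [0.5090517  0.05695154 0.107     ]
head z.1 [0.49337524 0.13621384 0.1       ] [0.49212226 0.1317911  0.1       ]
dish corner [ 0.63115396 -0.15932861  0.03      ]
dish corner [ 0.6196384  -0.24342055  0.03      ]
foot [0.5507543 0.132057  0.01     ]
foot [0.54360101 0.07071401 0.01      ]
foot [0.5330308 0.123166  0.01     ]
foot [0.47572596 0.0556014  0.01      ]
foot [0.46522992 0.10656972 0.01      ]
```

```bash
python3 -m crank '[{"tx":-42,"ty":-35},{"tx":-42,"ty":-35},{"tx":-42,"ty":-35},{"tx":-42,"ty":-35},{"tx":-42,"ty":-35},{"tx":-42,"ty":-35},{"tx":-42,"ty":-35},{"tx":-42,"ty":-35},{"wz":-0.146},{"wz":-0.146},{"wz":-0.146},{}]' 1
cat > look.py <<'E'
import sys
from rig import robot
from h import *
n=sys.argv[1]; cams=sys.argv[2:] or ["wrist"]
o=robot.get_obs(); d={c:robot.camera(c) for c in cams}
pickle.dump((o,d),open(n+".pkl","wb"))
for c in cams: cv2.imwrite(f"pics/{n}_{c}.png",d[c]["pixels"])
E
python3 look.py c wrist
```

```text
invalid input at $[0]: expected keys tx, ty, tz, wx, wy, wz
```

View pics/c_wrist.png

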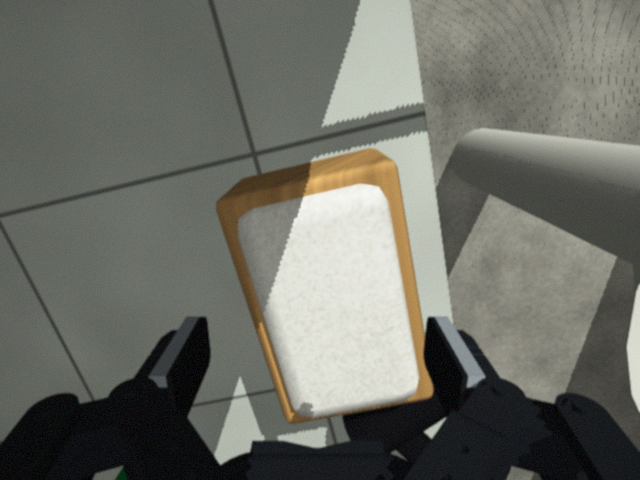

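The wrist picture only shows the wooden tray below (call was refused: all keys are needed).

```bash
python3 -m crank '[{"tx":-42,"ty":-35,"tz":0,"wx":0,"wy":0,"wz":0},{"tx":-42,"ty":-35,"tz":0,"wx":0,"wy":0,"wz":0},{"tx":-42,"ty":-35,"tz":0,"wx":0,"wy":0,"wz":0},{"tx":-42,"ty":-35,"tz":0,"wx":0,"wy":0,"wz":0},{"tx":-42,"ty":-35,"tz":0,"wx":0,"wy":0,"wz":0},{"tx":-42,"ty":-35,"tz":0,"wx":0,"wy":0,"wz":0},{"tx":-42,"ty":-35,"tz":0,"wx":0,"wy":0,"wz":0},{"tx":-42,"ty":-35,"tz":0,"wx":0,"wy":0,"wz":0},{"tx":0,"ty":0,"tz":0,"wx":0,"wy":0,"wz":-0.146},{"tx":0,"ty":0,"tz":0,"wx":0,"wy":0,"wz":-0.146},{"tx":0,"ty":0,"tz":0,"wx":0,"wy":0,"wz":-0.146},{"tx":0,"ty":0,"tz":0,"wx":0,"wy":0,"wz":0}]' 1
python3 look.py d wrist; python3 -c "
from h import *
o,d=pickle.load(open('d.pkl','rb'));print(o['tool_pos'],o['orientation'],o['force'],o['qpos'])
print(proj(d['wrist'],[.493,.134,.1],o),proj(d['wrist'],[.51,.057,.107],o))"
```

```text
clock: 1.7
tool_pos: [0.4201, 0.2718, 0.2288]
orientation: [[-0.976, -0.217, 0.001], [-0.217, 0.976, -0.001], [-0.0, -0.001, -1.0]]
force: [0.2, 1.0, -0.6]
width: -0.0001
[0.42014617 0.27184    0.22881476] [[-9.76176861e-01 -2.16975656e-01  5.48900674e-04]
 [-2.16976111e-01  9.76176417e-01 -9.84598160e-04]
 [-3.22190062e-04 -1.08024027e-03 -9.99999365e-01]] [ 0.24974408  0.99530089 -0.60975562] [-0.58489826  0.4194733  -0.0645554   1.92856184  0.03838418  0.79485305
  1.11874667]
[124.57881419 278.50622126] [ 17.41765851 282.24426218]
```

```bash
python3 -m crank '[{"tx":-20,"ty":-45,"tz":0,"wx":0,"wy":0,"wz":0},{"tx":-20,"ty":-45,"tz":0,"wx":0,"wy":0,"wz":0},{"tx":0,"ty":0,"tz":0,"wx":0,"wy":0,"wz":0}]' 1
python3 look.py e wrist; python3 -c "
from h import *
o,d=pickle.load(open('e.pkl','rb'));print(proj(d['wrist'],[.493,.134,.1],o),proj(d['wrist'],[.51,.057,.107],o))"
```

```text
clock: 2.12
tool_pos: [0.4801, 0.192, 0.2289]
orientation: [[-0.977, -0.212, 0.001], [-0.212, 0.977, -0.001], [-0.001, -0.001, -1.0]]
force: [-0.4, 0.6, -0.3]
width: 0.0001
[236.83601982 228.47047128] [127.14894314 231.78617164]
```

View pics/e_wrist.png

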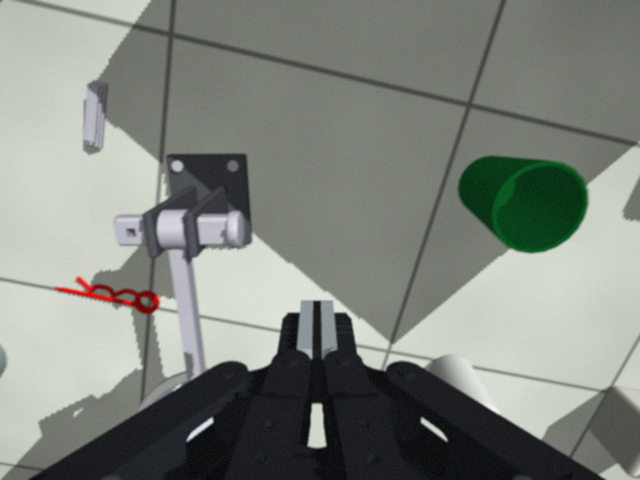

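Wrist view: pin level in the picture, hole at (130,231), head at (240,228); predicted positions (127,232) and (237,228), so they agree and the tool is square to the pin. Descend beside the head and push.

```bash
python3 -c "
from h import *
o,d=pickle.load(open('e.pkl','rb'));c=d['wrist']
R=o['orientation'];
for n,uv,z in [('hole',(130,231),.107),('headtop',(243,228),.1),('footA',(167,154),.01),('footB',(246,154),.01),('tailend',(115,230),.107)]:
  p=onz(c,uv,z,o);print(n,p,(R.T@(p-o['tool_pos']))*1e3)"
python3 -m crank '[{"tx":0,"ty":0,"tz":46,"wx":0,"wy":0,"wz":0},{"tx":0,"ty":0,"tz":46,"wx":0,"wy":0,"wz":0},{"tx":0,"ty":0,"tz":46,"wx":0,"wy":0,"wz":0},{"tx":0,"ty":-15,"tz":0,"wx":0,"wy":0,"wz":0},{"tx":0,"ty":-15,"tz":0,"wx":0,"wy":0,"wz":0},{"tx":0,"ty":-5,"tz":0,"wx":0,"wy":0,"wz":0},{"tx":0,"ty":0,"tz":0,"wx":0,"wy":0,"wz":0}]' 1
```

```text
hole [0.50894859 0.05900748 0.107     ] [ 1.23945790e-01 -1.36021631e+02  1.22009087e+02]
headtop [0.49166039 0.13845318 0.1       ] [  0.20877748 -54.71059952 128.93807766]
footA [0.46631603 0.04630748 0.01      ] [  44.6082313  -139.32272764  218.95276669]
footB [0.45075106 0.11840661 0.01      ] [ 44.5550186  -65.56266696 218.88851738]
tailend [0.51048879 0.04825627 0.107     ] [   0.89498304 -146.85519748  122.01750565]
clock: 3.05
tool_pos: [0.488, 0.166, 0.0931]
orientation: [[-0.977, -0.215, 0.009], [-0.215, 0.977, 0.008], [-0.011, 0.006, -1.0]]
force: [-0.3, -0.7, 0.1]
width: 0.0
```

```bash
python3 -m crank '[{"tx":0,"ty":-7,"tz":0,"wx":0,"wy":0,"wz":0},{"tx":0,"ty":-6,"tz":0,"wx":0,"wy":0,"wz":0},{"tx":0,"ty":-6,"tz":0,"wx":0,"wy":0,"wz":0},{"tx":0,"ty":-6,"tz":0,"wx":0,"wy":0,"wz":0}]' 1;python3 -m crank '[{"tx":0,"ty":-4,"tz":0,"wx":0,"wy":0,"wz":0},{"tx":0,"ty":-4,"tz":0,"wx":0,"wy":0,"wz":0}]' 1
```

```text
clock: 3.55
tool_pos: [0.494, 0.1444, 0.0948]
orientation: [[-0.976, -0.218, 0.012], [-0.218, 0.976, 0.013], [-0.015, 0.01, -1.0]]
force: [-1.5, 5.7, 1.0]
width: 0.0002
clock: 3.8
tool_pos: [0.4947, 0.1408, 0.0948]
orientation: [[-0.975, -0.222, 0.011], [-0.221, 0.975, 0.019], [-0.015, 0.016, -1.0]]
force: [-1.8, 5.7, 2.2]
width: -0.0002
```

```bash
python3 -m crank '[{"tx":0,"ty":-5,"tz":0,"wx":0,"wy":0,"wz":0},{"tx":0,"ty":-5,"tz":0,"wx":0,"wy":0,"wz":0},{"tx":0,"ty":-5,"tz":0,"wx":0,"wy":0,"wz":0}]' 1;python3 -m crank '[{"tx":0,"ty":-5,"tz":0,"wx":0,"wy":0,"wz":0},{"tx":0,"ty":-5,"tz":0,"wx":0,"wy":0,"wz":0}]' 1;python3 -m crank '[{"tx":0,"ty":-5,"tz":0,"wx":0,"wy":0,"wz":0},{"tx":0,"ty":-5,"tz":0,"wx":0,"wy":0,"wz":0}]' 1
```

```text
clock: 4.18
tool_pos: [0.4963, 0.1333, 0.0949]
orientation: [[-0.974, -0.228, 0.009], [-0.228, 0.973, 0.027], [-0.015, 0.025, -1.0]]
force: [-1.2, 6.0, 2.6]
width: -0.0002
clock: 4.42
tool_pos: [0.4973, 0.1286, 0.095]
orientation: [[-0.973, -0.232, 0.008], [-0.232, 0.972, 0.033], [-0.015, 0.031, -0.999]]
force: [-4.2, 12.1, 3.3]
width: 0.0002
clock: 4.68
tool_pos: [0.4972, 0.1288, 0.0952]
orientation: [[-0.971, -0.24, 0.005], [-0.24, 0.97, 0.045], [-0.016, 0.042, -0.999]]
force: [-4.2, 11.5, 2.0]
width: 0.0003
```

```bash
python3 -m crank '[{"tx":0,"ty":-8,"tz":0,"wx":0,"wy":0,"wz":0}]' 1;python3 -m crank '[{"tx":0,"ty":30,"tz":0,"wx":-0.042,"wy":0.01,"wz":0},{"tx":0,"ty":30,"tz":0,"wx":0,"wy":0,"wz":0},{"tx":0,"ty":0,"tz":-60,"wx":0,"wy":0,"wz":0},{"tx":0,"ty":0,"tz":-60,"wx":0,"wy":0,"wz":0},{"tx":0,"ty":0,"tz":-20,"wx":0,"wy":0,"wz":0},{"tx":0,"ty":0,"tz":0,"wx":0,"wy":0,"wz":0}]' 1
python3 look.py f wrist;python3 -c "
from h import *
o,d=pickle.load(open('f.pkl','rb'));print(o['orientation'])
cv2.imwrite('pics/f2.png',cv2.resize(d['wrist']['pixels'][100:340,60:380],None,fx=2,fy=2))"
```

```text
clock: 4.8
tool_pos: [0.4972, 0.1286, 0.0953]
orientation: [[-0.969, -0.246, 0.003], [-0.246, 0.968, 0.053], [-0.016, 0.051, -0.999]]
force: [-7.4, 21.5, 4.6]
width: 0.0001
clock: 5.55
tool_pos: [0.484, 0.1748, 0.2413]
orientation: [[-0.969, -0.248, -0.022], [-0.249, 0.964, 0.092], [-0.002, 0.095, -0.996]]
force: [-0.2, -0.8, -0.7]
width: -0.0004
[[-0.96854744 -0.24784783 -0.02207488]
 [-0.24882419  0.9641608   0.09208948]
 [-0.00154045  0.0946858  -0.99550602]]
```

View pics/f2.png

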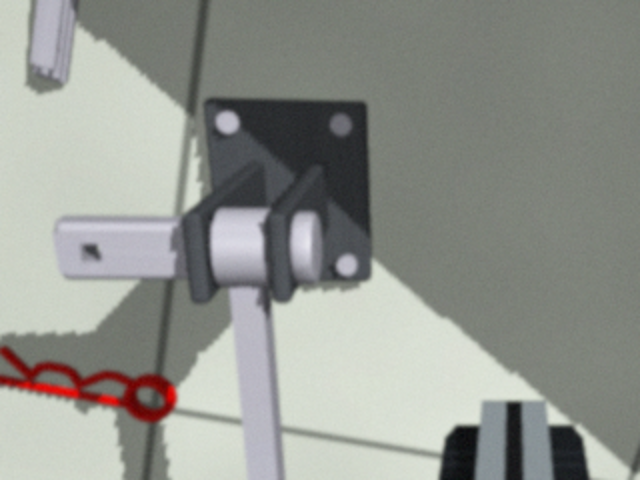

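Pin is home: the head sits flat against the cheek, and the hole shows at crop (91,252). Next the clip.

```bash
cat > goal.py <<'E'
# goal.py x y z yaw_deg : delta in current tool axes (mm), rotation vector; yaw = direction of tool y in world
import sys
from rig import robot
from h import *
from scipy.spatial.transform import Rotation as Ro
def delta(P,yaw):
    o=robot.get_obs();R=o["orientation"];a=np.radians(yaw)
    y=np.array([np.cos(a),np.sin(a),0]);z=np.array([0,0,-1.]);G=np.c_[np.cross(y,z),y,z]
    print("shift mm",np.round(R.T@(np.array(P)-o["tool_pos"])*1e3,1),"rot",np.round(Ro.from_matrix(R.T@G).as_rotvec(),4),
     "after-turn shift",np.round(G.T@(np.array(P)-o["tool_pos"])*1e3,1),"F",np.round(o["force"],1),"w",round(o["width"],4),"t",round(o["clock"],2))
if __name__=="__main__": v=list(map(float,sys.argv[1:]));delta(v[:3],v[3])
E
python3 goal.py .515 -.17 .25 98
python3 -c "
from h import *
o,d=pickle.load(open('f.pkl','rb'));print(onz(d['wrist'],(105.25,225.75),.107,o),onz(d['wrist'],(60+320/2,100+245/2),.1,o))"
```

```text
shift mm [  55.2 -339.2  -41.9] rot [ 0.0947 -0.0054  0.1118] after-turn shift [  16.7 -345.7   -9.6] F [-0.4  0.1 -0.3] w 0.0001 t 5.6
[0.51463746 0.03770571 0.107     ] [0.49651719 0.11594988 0.1       ]
```

```bash
python3 -m crank '[{"tx":0,"ty":0,"tz":0,"wx":0.095,"wy":-0.005,"wz":0.112},{"tx":2,"ty":-50,"tz":-1,"wx":0,"wy":0,"wz":0},{"tx":2,"ty":-50,"tz":-1,"wx":0,"wy":0,"wz":0},{"tx":2,"ty":-50,"tz":-1,"wx":0,"wy":0,"wz":0},{"tx":2,"ty":-50,"tz":-1,"wx":0,"wy":0,"wz":0},{"tx":2,"ty":-50,"tz":-1,"wx":0,"wy":0,"wz":0},{"tx":2,"ty":-50,"tz":-1,"wx":0,"wy":0,"wz":0},{"tx":2,"ty":-50,"tz":-1,"wx":0,"wy":0,"wz":0},{"tx":0,"ty":0,"tz":0,"wx":0,"wy":0,"wz":0}]' 0
python3 look.py g wrist;python3 goal.py .533 -.191 .20 98;python3 -c "
from h import *
o,d=pickle.load(open('g.pkl','rb'));print(proj(d['wrist'],[.533,-.191,.11],o))
cv2.imwrite('pics/g2.png',cv2.resize(d['wrist']['pixels'][100:400,120:520],None,fx=2,fy=2))"
```

```text
clock: 6.72
tool_pos: [0.5128, -0.1787, 0.2315]
orientation: [[-0.988, -0.15, -0.026], [-0.15, 0.989, -0.003], [0.027, 0.001, -1.0]]
force: [-0.2, 2.0, 0.2]
width: 0.0856
shift mm [-18.6 -18.5  30.7] rot [ 0.0036 -0.0271  0.0142] after-turn shift [-18.  -18.1  31.3] F [ 0.1  0.4 -0.4] w 0.0852 t 6.78
[295.61998676 258.79930055]
```

View pics/g2.png

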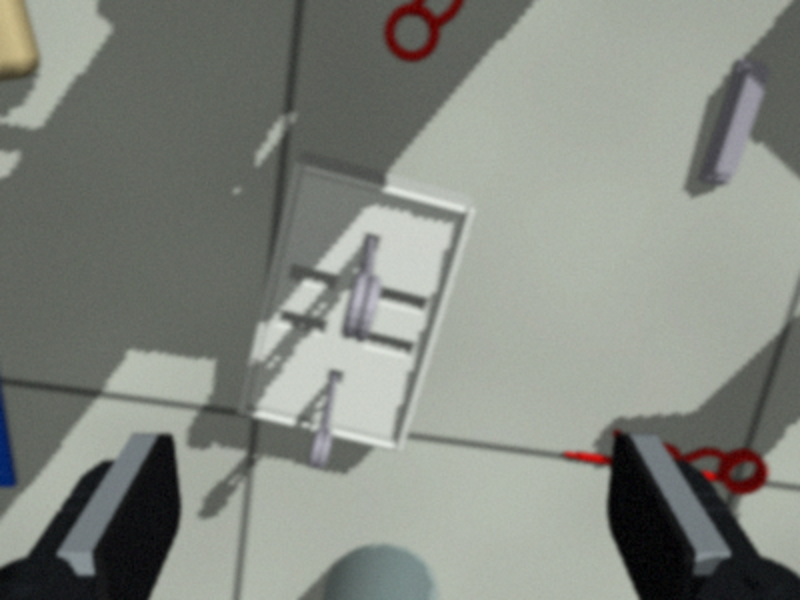

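```bash
python3 - <<'E'
from h import *
o,d=pickle.load(open("a.pkl","rb"));s=d["scene"];t=d["top"]
D=lambda x,y:(260+(x-1.5)/4,305+(y-300-1.5)/4)
E=lambda x,y:(375+(x-396-2.5)/6,165+(y-300-2.5)/6)
o2,g=pickle.load(open("g.pkl","rb"));w=g["wrist"]
G=lambda x,y:(120+(x-.5)/2,100+(y-.5)/2)
print(tri([ray(s,D(122,364)),ray(t,E(630,545)),ray(w,G(362,303),o2)]))
print(onz(w,G(362,303),.1065,o2),onz(t,E(630,545),.1065),onz(s,D(122,364),.1065))
c=[onz(w,G(*p),.03,o2) for p in [(300,165),(472,210),(402,447),(245,410)]]
for i in range(4):
    v=c[(i+1)%4]-c[i];print(np.linalg.norm(v),np.degrees(np.arctan2(v[1],v[0])))
# coil axis
im=w["pixels"];cr=im[225:275,285:320].astype(int)
sat=cr.max(2)-cr.min(2);m=((cr[:,:,0]-cr[:,:,1])>8).astype(np.uint8)
print(m.sum());ys,xs=np.nonzero(m)
for r in m: print(''.join('.#'[v] for v in r))
E
python3 goal.py .533 -.193 .20 83
```

```text
(array([ 0.531129  , -0.18957064,  0.1060921 ]), [np.float64(0.000677995340928273), np.float64(0.003925727941979031), np.float64(0.003441151576277089)])
[ 0.52774953 -0.18799591  0.1065    ] [ 0.53473704 -0.19112972  0.1065    ] [ 0.5305574  -0.18980009  0.1065    ]
0.08177697967264509 83.75824880230913
0.12810667668056155 -5.931518020367835
0.08215292776964558 -96.3184276388983
0.12799525159066436 173.90049424749304
201
...................................
...................#...............
...................................
...................................
...................#...............
...................................
...................#...............
.................###...............
..................#................
.................#.#...............
.................###...............
..................##...............
...............###.................
...............###.................
...............#####.##............
..............###.##..##...........
.............#.####..###...........
.............#####.#####...........
.............#.####..###...
[... 555 characters left out ...]
.....#.#....##...............
...........##....#.#...............
.........#.....#..#................
..........##....##.................
...................................
..........#........................
...............##..................
...........#.......................
...................................
...................................
...................................
...................................
...................................
...................................
...................................
...................................
shift mm [-18.3 -20.4  30.7] rot [-0.     -0.0274  0.276 ] after-turn shift [-22.3 -14.8  31.3] F [ 0.1  0.4 -0.4] w 0.0852 t 6.78
```

```bash
python3 -m crank '[{"tx":0,"ty":0,"tz":0,"wx":0,"wy":-0.014,"wz":0.13},{"tx":0,"ty":0,"tz":0,"wx":0,"wy":-0.013,"wz":0.13},{"tx":-20,"ty":-12,"tz":30,"wx":0,"wy":0,"wz":0},{"tx":0,"ty":0,"tz":30,"wx":0,"wy":0,"wz":0},{"tx":0,"ty":0,"tz":0,"wx":0,"wy":0,"wz":0}]' 0
python3 look.py i wrist;python3 goal.py .530 -.189 .0875 84;python3 - <<'E'
from h import *
o,d=pickle.load(open('i.pkl','rb'));w=d['wrist'];print(proj(w,[.530,-.189,.1065],o))
im=w['pixels'].astype(int);m=((im[:,:,0]-im[:,:,1])>8).astype(np.uint8)
x,y=map(int,proj(w,[.530,-.189,.1065],o));cr=w['pixels'][max(y-100,0):y+100,x-130:x+130]
cv2.imwrite('pics/i2.png',cv2.resize(cr,None,fx=3,fy=3));print(x-130,max(y-100,0))
E
```

```text
clock: 7.4
tool_pos: [0.529, -0.1789, 0.1642]
orientation: [[-0.995, 0.103, -0.009], [0.103, 0.995, 0.008], [0.01, 0.008, -1.0]]
force: [-0.3, 1.1, -0.1]
width: 0.0856
shift mm [ -1.3 -10.2  78. ] rot [ 0.007  -0.007   0.0016] after-turn shift [-0.8 -9.6 78. ] F [ 0.1 -0.1  0.4] w 0.0854 t 7.45
[297.70695811 269.79686742]
167 169
```

View pics/i2.png

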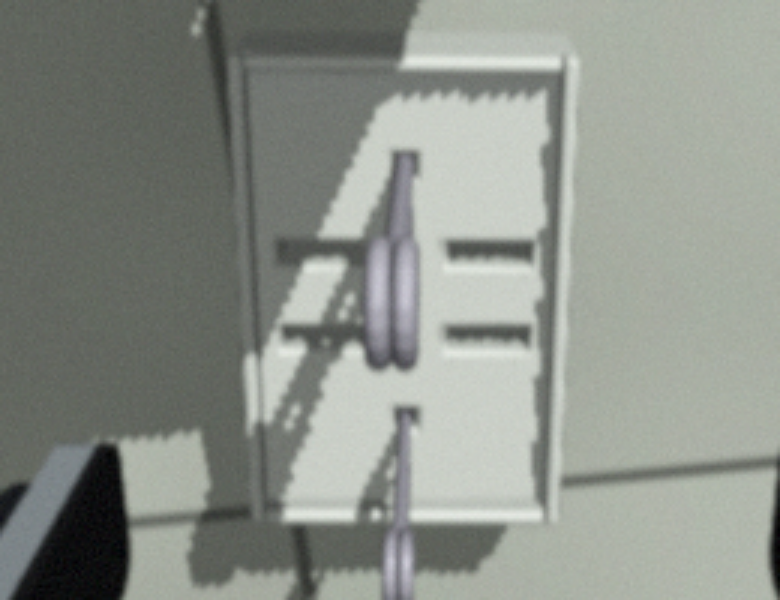

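Run:
```python
from h import *
o,d=pickle.load(open('i.pkl','rb'));w=d['wrist'];G=lambda x,y:(167+(x-1)/3,169+(y-1)/3)
R=o['orientation']
for n,p,z in [('coil',(391,303),.1065),('holeL',(404,158),.028),('holeS',(405,413),.028)]:
    P=onz(w,G(*p),z,o);print(n,P,R.T@(P-o['tool_pos'])*1e3)
```

```text
coil [ 0.52987668 -0.18939263  0.1065    ] [ -2.4971955  -10.75242719  57.57994785]
holeL [ 0.52325527 -0.18857051  0.028     ] [  3.38390873 -11.20479453 136.14187794]
holeS [ 0.59544116 -0.19675843  0.028     ] [-69.25759177 -11.92269887 135.40594936]
```

```bash
python3 -m crank '[{"tx":-1,"ty":-10,"tz":20,"wx":0.007,"wy":-0.007,"wz":0},{"tx":0,"ty":0,"tz":25,"wx":0,"wy":0,"wz":0},{"tx":0,"ty":0,"tz":25,"wx":0,"wy":0,"wz":0},{"tx":0,"ty":0,"tz":0,"wx":0,"wy":0,"wz":0}]' 0; python3 goal.py .530 -.1893 .0875 84
```

```text
clock: 7.95
tool_pos: [0.534, -0.1868, 0.0986]
orientation: [[-0.995, 0.098, 0.008], [0.098, 0.995, -0.001], [-0.008, -0.0, -1.0]]
force: [-0.6, -0.3, -0.1]
width: 0.0853
shift mm [ 3.8 -2.9 11.1] rot [-0.      0.008   0.0065] after-turn shift [ 3.7 -2.9 11.1] F [-0.6 -0.3 -0.1] w 0.0853 t 7.95
```

```bash
python3 -m crank '[{"tx":4,"ty":-3,"tz":11,"wx":0,"wy":0.008,"wz":0.006},{"tx":0,"ty":0,"tz":0,"wx":0,"wy":0,"wz":0}]' 0; python3 goal.py .530 -.1893 .0875 84
```

```text
clock: 8.2
tool_pos: [0.5312, -0.1895, 0.0895]
orientation: [[-0.995, 0.104, 0.003], [0.104, 0.995, -0.001], [-0.003, -0.001, -1.0]]
force: [-0.1, 0.1, 0.4]
width: 0.0855
shift mm [1.2 0.1 2. ] rot [-0.0006  0.0031  0.0009] after-turn shift [1.2 0.  2. ] F [-0.1  0.1  0.4] w 0.0855 t 8.2
```

```bash
python3 -m crank '[{"tx":1,"ty":0,"tz":2.5,"wx":0,"wy":0.003,"wz":0},{"tx":0,"ty":0,"tz":0,"wx":0,"wy":0,"wz":0}]' 0;python3 -m crank '[{"tx":0,"ty":0,"tz":0,"wx":0,"wy":0,"wz":0},{"tx":0,"ty":0,"tz":0,"wx":0,"wy":0,"wz":0},{"tx":0,"ty":0,"tz":0,"wx":0,"wy":0,"wz":0},{"tx":0,"ty":0,"tz":0,"wx":0,"wy":0,"wz":0},{"tx":0,"ty":0,"tz":0,"wx":0,"wy":0,"wz":0},{"tx":0,"ty":0,"tz":0,"wx":0,"wy":0,"wz":0}]' 1; python3 goal.py .530 -.1893 .0875 84
```

```text
clock: 8.45
tool_pos: [0.5309, -0.1896, 0.088]
orientation: [[-0.995, 0.104, 0.002], [0.104, 0.995, -0.001], [-0.002, -0.001, -1.0]]
force: [0.1, -0.3, 0.2]
width: 0.0855
clock: 9.2
tool_pos: [0.5312, -0.1898, 0.0886]
orientation: [[-0.995, 0.104, 0.003], [0.104, 0.995, -0.001], [-0.003, -0.001, -1.0]]
force: [-1.0, 0.5, 0.2]
width: 0.0091
shift mm [1.3 0.3 1.1] rot [-0.0012  0.003   0.0007] after-turn shift [1.3 0.3 1.1] F [-1.   0.5  0.2] w 0.0091 t 9.2
```

```bash
python3 -m crank '[{"tx":0,"ty":0,"tz":-15,"wx":0,"wy":0,"wz":0},{"tx":0,"ty":0,"tz":-20,"wx":0,"wy":0,"wz":0},{"tx":0,"ty":0,"tz":-40,"wx":0,"wy":0,"wz":0},{"tx":0,"ty":0,"tz":-50,"wx":0,"wy":0,"wz":0},{"tx":0,"ty":0,"tz":-50,"wx":0,"wy":0,"wz":0},{"tx":0,"ty":0,"tz":0,"wx":0,"wy":0,"wz":0}]' 1; python3 look.py j top scene wrist; python3 goal.py .52 -.06 .26 102.2
python3 - <<'E'
from h import *
o,d=pickle.load(open('j.pkl','rb'))
s=d["scene"]["pixels"];t=d["top"]["pixels"];w=d['wrist']['pixels']
def cr(im,x,y,w,h,k): return cv2.resize(im[y:y+h,x:x+w],None,fx=k,fy=k,interpolation=cv2.INTER_CUBIC)
a=np.hstack([cr(s,310,185,66,50,6),cr(t,265,190,66,50,6)])
b=np.hstack([cr(w,120,30,396,300,1),cr(s,200,150,264,200,1.5)])
cv2.imwrite("pics/j.png",np.vstack([a,b]))
E
```

```text
clock: 9.95
tool_pos: [0.5306, -0.1893, 0.2732]
orientation: [[-0.995, 0.104, 0.004], [0.104, 0.995, -0.002], [-0.005, -0.001, -1.0]]
force: [0.1, 0.5, -0.7]
width: 0.0087
shift mm [ 20.6 126.8   8. ] rot [ 0.0017 -0.0056 -0.3166] after-turn shift [-19.8 126.9   7.8] F [-0.7 -0.9 -1. ] w 0.009 t 10.1
```

View pics/j.png

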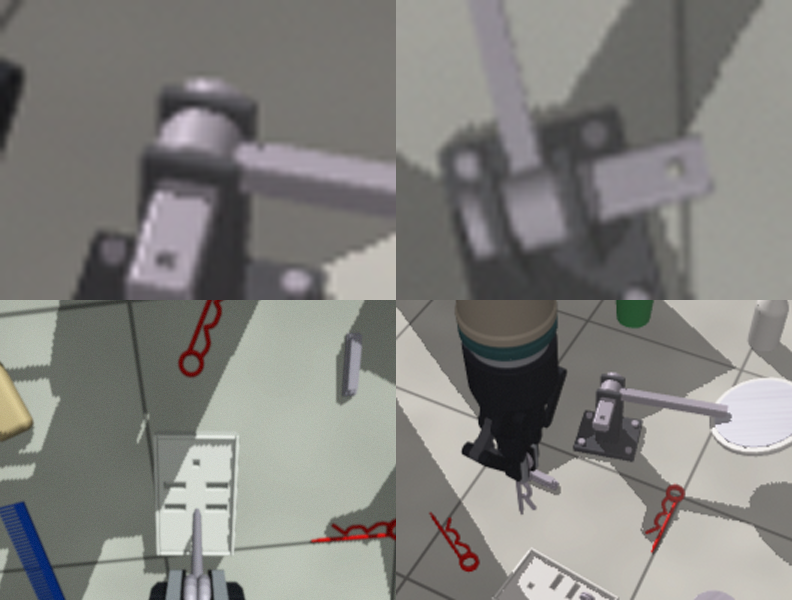

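Run:
```python
from h import *
o,d=pickle.load(open('j.pkl','rb'));s=d['scene'];t=d['top'];w=d['wrist']
a=(310+(165-2.5)/6,185+(260-2.5)/6);b=(265+(674-398.5)/6,190+(168-2.5)/6)
print('hole',tri([ray(s,a),ray(t,b)]),onz(s,a,.107),onz(t,b,.107))
R=o['orientation'];p=o['tool_pos']
tip=p+R@[.0075,.0002,.082];print('tip',proj(w,tip,o))
cr=w['pixels'][200:350,270:370];cv2.imwrite('pics/j2.png',cv2.resize(cr,None,fx=4,fy=4,interpolation=cv2.INTER_CUBIC))
# pin axis direction in the f picture frame
```

```text
hole (array([0.51491614, 0.03708298, 0.10473519]), [np.float64(0.00022643120752414706), np.float64(0.00022643120752428853)]) [0.51585328 0.03544171 0.107     ] [0.51439346 0.0369048  0.107     ]
tip [316.16931669 239.28475779]
```

View pics/j2.png

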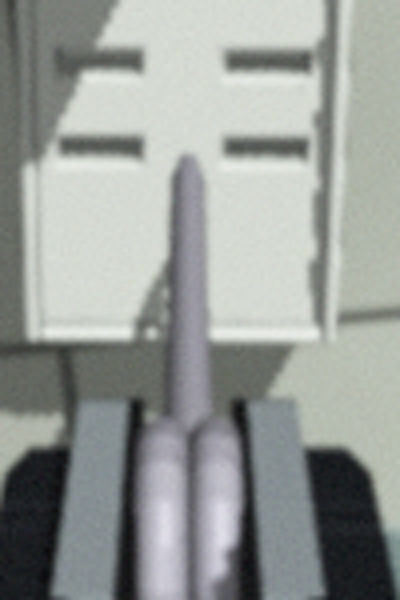

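Clip is held upright with its tip at crop (188,153), where the model predicts it within 1 px. The hole is at about (0.5147, 0.0371). Move over it.

```bash
python3 -m crank '[{"tx":0,"ty":0,"tz":0,"wx":0,"wy":-0.003,"wz":-0.16},{"tx":0,"ty":0,"tz":0,"wx":0,"wy":-0.003,"wz":-0.157},{"tx":-9,"ty":45,"tz":4,"wx":0,"wy":0,"wz":0},{"tx":-9,"ty":45,"tz":4,"wx":0,"wy":0,"wz":0},{"tx":-9,"ty":45,"tz":4,"wx":0,"wy":0,"wz":0},{"tx":-9,"ty":45,"tz":4,"wx":0,"wy":0,"wz":0},{"tx":0,"ty":0,"tz":0,"wx":0,"wy":0,"wz":0}]' 1; python3 goal.py .522 .0385 .205 102.2
```

```text
clock: 10.98
tool_pos: [0.5139, 0.0008, 0.2397]
orientation: [[-0.975, -0.22, -0.025], [-0.22, 0.975, 0.006], [0.024, 0.011, -1.0]]
force: [0.3, -0.7, -0.3]
width: 0.009
shift mm [-17.   34.6  34.7] rot [ 0.011  -0.0236  0.0088] after-turn shift [-15.9  35.2  34.7] F [ 0.3 -0.7 -0.3] w 0.009 t 10.97
```

```bash
python3 -m crank '[{"tx":0,"ty":0,"tz":0,"wx":0.011,"wy":-0.024,"wz":0.009},{"tx":-8,"ty":18,"tz":10,"wx":0,"wy":0,"wz":0},{"tx":-8,"ty":18,"tz":10,"wx":0,"wy":0,"wz":0},{"tx":0,"ty":0,"tz":0,"wx":0,"wy":0,"wz":0}]' 1; python3 goal.py .522 .0385 .205 102.2
```

```text
clock: 11.48
tool_pos: [0.5196, 0.0345, 0.2162]
orientation: [[-0.979, -0.203, -0.003], [-0.203, 0.979, -0.004], [0.004, -0.003, -1.0]]
force: [0.5, -0.3, -0.8]
width: 0.0093
shift mm [-3.2  3.4 11.2] rot [-0.0032 -0.0038 -0.0085] after-turn shift [-3.2  3.4 11.2] F [ 0.5 -0.3 -0.8] w 0.0093 t 11.47
```

```bash
python3 -m crank '[{"tx":-3,"ty":3.5,"tz":11,"wx":-0.003,"wy":-0.004,"wz":-0.008},{"tx":0,"ty":0,"tz":0,"wx":0,"wy":0,"wz":0}]' 1; python3 look.py k; python3 goal.py .522 .0385 .205 102.2;python3 - <<'E'
from h import *
o,d=pickle.load(open('k.pkl','rb'));w=d['wrist'];p=o['tool_pos'];R=o['orientation']
print(proj(w,p+R@[.0075,.0002,.082],o),proj(w,[.5147,.0371,.107],o))
cr=w['pixels'][170:320,220:420];cv2.imwrite('pics/k2.png',cv2.resize(cr,None,fx=4,fy=4,interpolation=cv2.INTER_CUBIC))
E
```

```text
clock: 11.72
tool_pos: [0.5215, 0.0356, 0.2045]
orientation: [[-0.978, -0.208, 0.0], [-0.208, 0.978, -0.002], [0.0, -0.002, -1.0]]
force: [0.1, 0.1, -0.1]
width: 0.0089
shift mm [-0.7  3.1  0. ] rot [-0.0021  0.0007 -0.0043] after-turn shift [-0.7  3.1  0. ] F [ 0.5  0.4 -0.3] w 0.0089 t 11.78
[316.36875364 239.08408832] [320.63042934 233.19668271]
```

View pics/k2.png

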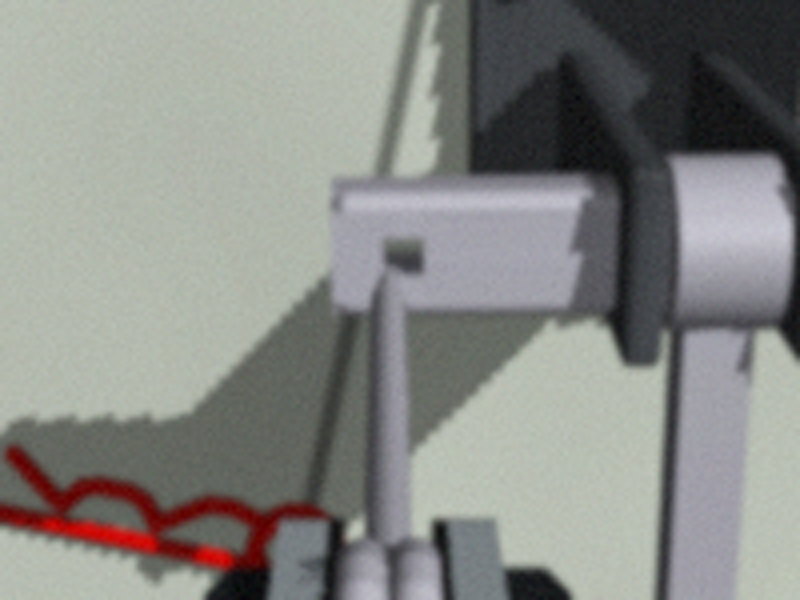

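```bash
python3 -m crank '[{"tx":-0.9,"ty":3,"tz":0,"wx":-0.002,"wy":0,"wz":-0.004},{"tx":0,"ty":0,"tz":0,"wx":0,"wy":0,"wz":0}]' 1; python3 goal.py .522 .0385 .192 102.2
```

```text
clock: 12.02
tool_pos: [0.5225, 0.0377, 0.2055]
orientation: [[-0.978, -0.21, 0.002], [-0.21, 0.978, -0.0], [-0.002, -0.0, -1.0]]
force: [-0.2, 0.4, -1.0]
width: 0.0094
shift mm [ 0.3  0.9 13.5] rot [-0.0004  0.0016 -0.0016] after-turn shift [ 0.3  0.9 13.5] F [-0.2  0.4 -1. ] w 0.0094 t 12.03
```

```bash
python3 -m crank '[{"tx":0.2,"ty":0.6,"tz":6,"wx":0,"wy":0.001,"wz":-0.001},{"tx":0,"ty":0,"tz":6,"wx":0,"wy":0,"wz":0},{"tx":0,"ty":0,"tz":0,"wx":0,"wy":0,"wz":0}]' 1; python3 goal.py .522 .0385 .189 102.2; python3 look.py l
python3 - <<'E'
from h import *
o,d=pickle.load(open('l.pkl','rb'));w=d['wrist'];p=o['tool_pos'];R=o['orientation']
print(proj(w,p+R@[.0075,.0002,.082],o),proj(w,[.5147,.0371,.107],o))
cr=w['pixels'][215:255,290:350].mean(2).astype(int)
for r in cr[::2]: print(' '.join(f"{v:3d}" for v in r[::2]))
E
```

```text
clock: 12.4
tool_pos: [0.5221, 0.0382, 0.1928]
orientation: [[-0.978, -0.211, 0.001], [-0.211, 0.978, -0.0], [-0.001, -0.001, -1.0]]
force: [0.2, -1.5, -0.3]
width: 0.0088
shift mm [0.1 0.4 3.8] rot [-0.0006  0.0007 -0.0005] after-turn shift [0.1 0.4 3.8] F [ 0.2 -1.5 -0.3] w 0.0088 t 12.4
[316.37221634 239.08301439] [316.9676214 237.0652857]
178 178 181 179 178 177 177 178 172 173 148 115 128 169 182 182 173 124 107 106 112 106  99  58  60  63  58  59  59  57
175 180 178 181 170 148 146 141 140 140 131 131 129 146 148 147 143 130 128 130 124 130 121 119 121 121 124 125 123 118
176 176 175 177 167 141 134 139 141 139 137 135 139 137 137 139 142 140 137 141 141 139 141 139 143 143 140 140 134 140
180 178 178 179 169 140 157 173 174 173 167 171 175 173 176 175 173 176 171 175 177 174 175 174 174 177 179 178 178 179
179 175 178 177 151 126 175 194 192 191 192 193 192 192 193 191 195 189 192 191 193 193 193 196 192 196 196 192 192 194
178 175 178 175 154 133 166 183 181 185 184 182 182 180 185 183 181 180 179 181 179 180 180 180 178 179 182 177 182 179
175 176 175 177 171 160 165 166 165
[... 944 characters left out ...]
 164 168 167 157 137 126 105  85 125 150 153 156 165 165 168 164 164 163 166 162 164 168 167 165 165
177 166 113 100 123 165 166 156 106  94 104  93  80 122 150 153 163 162 166 163 164 163 165 164 165 164 163 164 164 165
168 135  99  94 115 160 158 139  93 109 158 132  83 125 153 149 163 164 163 166 165 165 166 165 162 162 165 166 168 160
125 102  98  95 106 125 112  99  94 139 163 134  86 124 147 155 161 165 162 163 162 163 164 165 162 164 163 160 165 163
 98  98  97 102  98  84  81  90 103 121 132 104  82 128 150 148 129 129 130 126 128 128 123 128 126 126 127 125 126 124
 96  96  91  95  99  94  73  66  78  91  94  84  88 125 152 144 101  99  98  95 101  95  98  92  94  99  98  96  97 100
```

```bash
python3 -m crank '[{"tx":0,"ty":0,"tz":4,"wx":0,"wy":0,"wz":0},{"tx":0,"ty":0,"tz":2,"wx":0,"wy":0,"wz":0}]' 1;python3 -m crank '[{"tx":0,"ty":0,"tz":3,"wx":0,"wy":0,"wz":0},{"tx":0,"ty":0,"tz":3,"wx":0,"wy":0,"wz":0}]' 1; python3 goal.py .522 .0385 .180 102.2
```

```text
clock: 12.7
tool_pos: [0.5226, 0.0383, 0.1868]
orientation: [[-0.978, -0.211, 0.002], [-0.211, 0.978, -0.0], [-0.002, -0.001, -1.0]]
force: [-0.5, 0.7, -0.7]
width: 0.0089
clock: 12.95
tool_pos: [0.5227, 0.0383, 0.1805]
orientation: [[-0.977, -0.211, 0.002], [-0.211, 0.977, -0.0], [-0.002, -0.001, -1.0]]
force: [0.2, 0.1, 0.1]
width: 0.0091
shift mm [0.6 0.3 0.5] rot [-0.0007  0.002  -0.0004] after-turn shift [0.6 0.3 0.5] F [0.2 0.1 0.1] w 0.0091 t 12.95
```

```bash
python3 -m crank '[{"tx":0.4,"ty":0,"tz":4,"wx":0,"wy":0.002,"wz":0},{"tx":0,"ty":0,"tz":4,"wx":0,"wy":0,"wz":0},{"tx":0,"ty":0,"tz":4,"wx":0,"wy":0,"wz":0}]' 1; python3 goal.py .522 .0385 .16 102.2
```

```text
clock: 13.32
tool_pos: [0.5223, 0.0382, 0.1676]
orientation: [[-0.978, -0.211, -0.0], [-0.211, 0.978, -0.001], [0.0, -0.001, -1.0]]
force: [-0.0, 0.1, -0.7]
width: 0.0089
shift mm [0.2 0.4 7.6] rot [-0.0006 -0.0002 -0.0005] after-turn shift [0.2 0.4 7.6] F [-0.   0.1 -0.7] w 0.0089 t 13.32
```

```bash
python3 -m crank '[{"tx":0,"ty":0,"tz":3,"wx":0,"wy":0,"wz":0},{"tx":0,"ty":0,"tz":3,"wx":0,"wy":0,"wz":0}]' 1; python3 goal.py .522 .0385 .13 102.2
```

```text
clock: 13.58
tool_pos: [0.5222, 0.0382, 0.1611]
orientation: [[-0.977, -0.211, -0.0], [-0.211, 0.977, -0.001], [0.0, -0.001, -1.0]]
force: [0.8, -0.1, -1.2]
width: 0.009
shift mm [ 0.1  0.4 31.1] rot [-0.0006 -0.0004 -0.0004] after-turn shift [ 0.2  0.3 31.1] F [ 0.8 -0.1 -1.2] w 0.009 t 13.57
```

```bash
python3 -m crank '[{"tx":0,"ty":0,"tz":2,"wx":0,"wy":0,"wz":0},{"tx":0,"ty":0,"tz":2,"wx":0,"wy":0,"wz":0}]' 1;python3 -m crank '[{"tx":0,"ty":0,"tz":2,"wx":0,"wy":0,"wz":0},{"tx":0,"ty":0,"tz":2,"wx":0,"wy":0,"wz":0}]' 1; python3 goal.py .522 .0385 .13 102.2
```

```text
clock: 13.82
tool_pos: [0.5227, 0.0382, 0.157]
orientation: [[-0.978, -0.211, 0.001], [-0.211, 0.978, -0.001], [-0.0, -0.001, -1.0]]
force: [2.0, -0.8, 1.8]
width: 0.0092
clock: 14.08
tool_pos: [0.5236, 0.0384, 0.1537]
orientation: [[-0.978, -0.211, 0.003], [-0.211, 0.978, -0.0], [-0.003, -0.001, -1.0]]
force: [-1.0, 0.1, 7.1]
width: 0.0092
shift mm [ 1.6  0.4 23.7] rot [-0.0009  0.0026 -0.0004] after-turn shift [ 1.5  0.4 23.7] F [-1.   0.1  7.1] w 0.0092 t 14.07
```

```bash
for i in 1 ; do :; done; python3 -m crank '[{"tx":0.3,"ty":0,"tz":2,"wx":0,"wy":0.002,"wz":0},{"tx":0,"ty":0,"tz":2,"wx":0,"wy":0,"wz":0}]' 1;python3 -m crank '[{"tx":0,"ty":0,"tz":2.5,"wx":0,"wy":0,"wz":0},{"tx":0,"ty":0,"tz":2.5,"wx":0,"wy":0,"wz":0}]' 1; python3 goal.py .522 .0385 .13 102.2
```

```text
clock: 14.32
tool_pos: [0.5238, 0.0383, 0.1511]
orientation: [[-0.978, -0.211, 0.002], [-0.211, 0.978, -0.001], [-0.002, -0.001, -1.0]]
force: [-1.9, -0.9, 9.4]
width: 0.0087
clock: 14.58
tool_pos: [0.5237, 0.0382, 0.1472]
orientation: [[-0.978, -0.211, 0.003], [-0.211, 0.978, -0.001], [-0.002, -0.002, -1.0]]
force: [-1.2, 0.3, 3.5]
width: 0.0093
shift mm [ 1.6  0.7 17.2] rot [-0.0016  0.0023 -0.0007] after-turn shift [ 1.6  0.7 17.2] F [-1.2  0.3  3.5] w 0.0093 t 14.57
```

```bash
python3 -m crank '[{"tx":0.5,"ty":0,"tz":3,"wx":0,"wy":0.002,"wz":0},{"tx":0,"ty":0,"tz":3,"wx":0,"wy":0,"wz":0}]' 1;python3 -m crank '[{"tx":0,"ty":0,"tz":3,"wx":0,"wy":0,"wz":0},{"tx":0,"ty":0,"tz":2,"wx":0,"wy":0,"wz":0}]' 1; python3 goal.py .522 .0385 .13 102.2
```

```text
clock: 14.82
tool_pos: [0.5236, 0.0381, 0.1411]
orientation: [[-0.978, -0.211, 0.002], [-0.211, 0.978, -0.001], [-0.001, -0.002, -1.0]]
force: [0.5, 0.4, 2.7]
width: 0.0089
clock: 15.08
tool_pos: [0.5235, 0.0381, 0.1355]
orientation: [[-0.978, -0.211, 0.001], [-0.211, 0.978, -0.001], [-0.001, -0.002, -1.0]]
force: [0.9, -0.2, 1.0]
width: 0.0087
shift mm [1.4 0.7 5.5] rot [-0.0017  0.0011 -0.0007] after-turn shift [1.4 0.7 5.5] F [ 0.9 -0.2  1. ] w 0.0087 t 15.07
```

```bash
python3 -m crank '[{"tx":0,"ty":0,"tz":2,"wx":0,"wy":0.001,"wz":0},{"tx":0,"ty":0,"tz":2,"wx":0,"wy":0,"wz":0}]' 1;python3 -m crank '[{"tx":0,"ty":0,"tz":1.5,"wx":0,"wy":0,"wz":0},{"tx":0,"ty":0,"tz":0,"wx":0,"wy":0,"wz":0}]' 1; python3 goal.py .522 .0385 .13 102.2; python3 look.py m scene top wrist
```

```text
clock: 15.32
tool_pos: [0.5234, 0.0381, 0.1307]
orientation: [[-0.978, -0.211, -0.0], [-0.211, 0.978, -0.002], [0.0, -0.002, -1.0]]
force: [0.1, 0.2, -0.1]
width: 0.0092
clock: 15.58
tool_pos: [0.5236, 0.0382, 0.1291]
orientation: [[-0.978, -0.211, -0.0], [-0.211, 0.978, -0.002], [0.0, -0.002, -1.0]]
force: [1.3, -0.1, 1.2]
width: 0.0091
shift mm [ 1.4  0.6 -0.9] rot [-0.0015 -0.0003 -0.0005] after-turn shift [ 1.4  0.7 -0.9] F [ 1.3 -0.1  1.2] w 0.0091 t 15.57
```

```bash
python3 -m crank '[{"tx":0,"ty":0,"tz":0,"wx":0,"wy":0,"wz":0},{"tx":0,"ty":0,"tz":0,"wx":0,"wy":0,"wz":0},{"tx":0,"ty":0,"tz":0,"wx":0,"wy":0,"wz":0},{"tx":0,"ty":0,"tz":0,"wx":0,"wy":0,"wz":0}]' 0; python3 -m crank '[{"tx":0,"ty":0,"tz":-20,"wx":0,"wy":0,"wz":0},{"tx":0,"ty":0,"tz":-40,"wx":0,"wy":0,"wz":0},{"tx":0,"ty":0,"tz":-50,"wx":0,"wy":0,"wz":0},{"tx":40,"ty":0,"tz":-30,"wx":0,"wy":0,"wz":0},{"tx":40,"ty":0,"tz":0,"wx":0,"wy":0,"wz":0},{"tx":0,"ty":0,"tz":0,"wx":0,"wy":0,"wz":0}]' 0; python3 look.py n scene top wrist
python3 - <<'E'
from h import *
o,d=pickle.load(open('n.pkl','rb'))
s=d["scene"]["pixels"];t=d["top"]["pixels"];w=d['wrist']['pixels']
print(proj(d['wrist'],[.515,.037,.148],o),o['tool_pos'])
def cr(im,x,y,w,h,k): return cv2.resize(im[y:y+h,x:x+w],None,fx=k,fy=k,interpolation=cv2.INTER_CUBIC)
x,y=map(int,proj(d['wrist'],[.515,.037,.148],o));x=min(max(x-60,0),440);y=min(max(y-70,0),330)
a=np.hstack([cr(s,300,175,66,50,6),cr(t,265,190,66,50,6)])
b=np.hstack([cr(w,x,y,198,150,2),cr(s,200,150,264,200,1.5)])
cv2.imwrite("pics/n.png",np.vstack([a,b]))
E
```

```text
clock: 16.23
tool_pos: [0.5225, 0.0379, 0.1288]
orientation: [[-0.978, -0.211, -0.002], [-0.211, 0.978, -0.002], [0.002, -0.002, -1.0]]
force: [-0.1, 0.2, -0.4]
width: 0.0803
clock: 16.98
tool_pos: [0.4424, 0.0209, 0.2732]
orientation: [[-0.978, -0.211, -0.003], [-0.211, 0.978, -0.002], [0.003, -0.002, -1.0]]
force: [0.9, 0.3, -0.2]
width: 0.0854
[317.07977662 318.73017761] [0.44237817 0.02088789 0.27321753]
```

View pics/n.png

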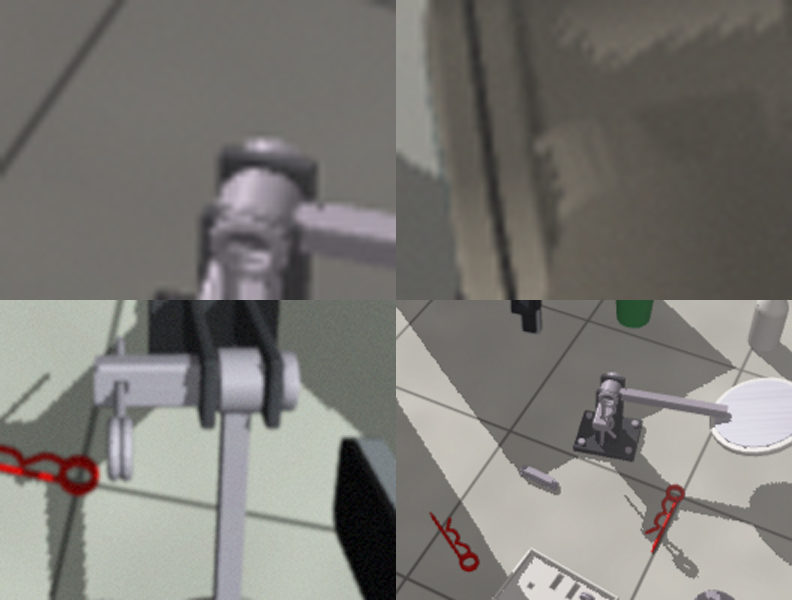

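Run:
```python
from h import *
from rig import robot
o,d=pickle.load(open('n.pkl','rb'))
print(proj(d['wrist'],[.522,.0383,.148],o),'seen (317,322)',robot.get_obs()["clock"])
print(robot.close_job())
```

```text
[316.82992802 326.46383333] seen (317,322) 17.125
the job is handed in; nothing more can be done
None
```

The job is handed in at about 17 s on the robot's clock, and my checks show the pin home and the clip seated.

- **Pin:** I pushed it home by its head. It slid at about 6 N, then stopped; pressing harder (about 22 N) moved it no further. The pictures before and after the clip went in show the head flat against the cheek.
- **Clip:** I took the larger R-clip from the dish, set its leg over the hole by camera and lowered it. The leg entered with almost no force. The bow rode over the tail with readings up to about 9 N, taken every few rows, then the force fell to about 1 N. By arm position, the tip ended about 53 mm below the pin axis.
- **Last look:** After release, the final picture shows the clip standing upright in the tail and the gripper clear. Nothing else I could see had moved.

**Checks that fell short:**
- The released coil appeared about 4 pixels (roughly 2–3 mm) from where I predicted in the wrist view. I put this down to reading the coil's centre by eye.
- I inferred that the bow sprang closed from the force and depth. I did not measure its angle, and the final pictures do not show it clearly.
- The arm blocked the top camera in the last picture, so that view adds nothing.

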